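# Make up two bolt sets in the hardware store

## Robot

A 6-joint arm with a two-finger parallel gripper is mounted at the origin on the work surface. World frame = base frame: x ahead of the robot, y to its left, z up, the work surface at z = 0. Lengths are in m, angles in degrees, forces in N, time in s.
With the tool pointing down it reaches from about 0.25 to 0.725 m from the base axis. Payload 9.7 kg.
Tool frame: the origin (TCP) lies midway between the tips of the shut fingers; the grasp point (between the pads) lies 19 mm behind it (bot.pinch_z is the distance from the TCP to the grasp point, in m); z points along the fingers, y is the direction in which the jaws open and shut (so a half turn about z gives the same grasp; the last joint's range is limited). The gripper opens to 85 mm and grips with 20 to 120 N. Pads are 22 mm wide; open, the fingers measure 114 mm over their backs; the gripper's body (76 mm by 85 mm) begins 54 mm behind the grasp point. The pads swing forward as they close: fully open they stand 13 mm farther back than shut.
Start: joints at [73.625, 4.979, 10.078, 95.1, 0, 90], TCP at [0.155, 0.528, 0.231] pointing down, gripper open.
Joint ranges: [-179.16, 179.16], [-48.56, 103.87], [-65.8, 70.77], [-126.05, 130.52], [-82.76, 87.17], [-180, 180]. Speed limits (degrees/s): [127.2, 127.2, 147.25, 180, 180, 180].

## Interface

Orientations are given as [roll, pitch, yaw] about the fixed x, y, z axes, in that order (R = Rz(yaw) Ry(pitch) Rx(roll)).
In Python, from workcell import bot, imaging gives the robot as it stands.
- The arm moves only by the tool servo_tool, never from a script. Its argument "moves" is a list that holds one entry, the list of rows, each a list of 7 numbers: the turn, a rotation vector about the tool's x, y, z in rad, then the shift along the tool's x, y, z in cm, then the finger opening in cm, from 0 to 8.54. A call has 1 to 12 rows; each row shifts and turns the pose as measured when the row begins, along the tool's axes as they then stand; what a row does not reach is not made up. A row lasts 1/12 s, in which the tool goes at most 41.7 mm and 7.16 degrees, less where a joint would pass 70% of its speed; a pose out of reach is approached as far as the arm can. A call is refused whole if a number of a shift passes 4.17 or a number of a turn 0.125, either way. A call with a gripper value outside its range is refused whole. The fingers move at their own pace and stop on an object; "force" is the grip in N (left out, the last holds). Time passes only in rows, so rows that do not move let the fingers close. It gives the time, the measured TCP pose, the force and the opening at its end, in the units of the state.
- bot.get_obs(): the state, without advancing time (a new reading comes with each control period).
- imaging.camera(name): name is "side" or "top"; returns the picture (400x640x3 uint8, blue, green, red); there is no depth.
- imaging.calibration(name): a dict with "fx", "fy", "cx", "cy" (pixels), "D" ([k1, k2, p1, p2, k3] as OpenCV has them; the pictures are not rectified), "camera_from_world" (4x4, takes a point from world to camera coordinates). Camera axes: x right, y down, z forward; pixel columns grow to the right and rows downward; lengths in m; the calibration is good to about 2 mm. A picture is of the moment at which its call begins. calibration takes no time and is no camera call.
- bot.job_done(): hands the job in, once; it reports no verdict.
The state is a dict: "time": time; "q": joint angles; "qd": joint speeds; "joint_efforts": joint torques, N m; "ee_pos": TCP position; "tcp_rot": TCP orientation; "wrist_force": force on the tool from outside, world axes, zero at the start; "torque": the same for the moment, N m; "opening": finger opening in m.
Only numpy, scipy, OpenCV 4.12 (cv2) and the standard library are available. Lean on these libraries where they do the work, as an engineer would, in place of code of your own. Each camera call takes 0.05 s, during which the arm holds its last target.

## Task

Make up the two bolt sets: on the long bolt, first the tall sleeve and on top of it the square plate; on the short bolt, first the flat round ring and on top of it the hexagonal spacer. Each piece must end threaded on its bolt, lying flat and fully down on what is under it. Leave the white bin, the wrench and the angle bracket where they are.

Things in the scene. Friction and masses are not known exactly. Their poses are not given: they have to be found in the camera images.
- long_bolt: the long threaded bolt standing upright in the middle of a fixed square dark-wood block, 90 x 90 mm and 25 mm high. The bolt is dark steel, 20 mm in diameter and stands 94 mm above the block (tip 119 mm above the bench), its last 7 mm tapering to 8 mm. Origin: on the bolt's axis at the block's underside (bench level), z up, x and y along the block's sides. It does not move.
- short_bolt: the short threaded bolt standing upright in the middle of a fixed round grey base, 90 mm in diameter and 25 mm high. The bolt is dark steel, 20 mm in diameter and stands 60 mm above the base (tip 85 mm above the bench), its last 7 mm tapering to 8 mm. Origin: on the bolt's axis at the base's underside (bench level), z up. It does not move.
- sleeve: loose steel tube standing on end: 44 mm outside, 30 mm bore, 60 mm tall, about 0.3 kg; z axis up (origin: centre of the underside), z along the bore
- square_plate: loose thick square steel plate lying flat: 54 x 54 mm, 18 mm thick, with a 30 mm round hole through its middle, about 0.3 kg; z axis up (origin: centre of the underside), x and y square to its sides
- round_ring: loose thick round steel ring lying flat: 58 mm outside, 30 mm hole, 18 mm thick, about 0.26 kg; z axis up (origin: centre of the underside)
- hex_spacer: loose hexagonal steel spacer like a big nut without thread: 46 mm across the flats (53 mm across the corners), 28 mm high, with an upright hexagonal hole 30 mm across its flats, about 0.25 kg; z axis up (origin: centre of the underside), x axis square to one pair of flats, so that pinching along x (or 60 degrees either way from it) holds it flat to flat
- white_bin: bystander: loose off-white open stock bin with one divider and bolts in one half, 200 x 110 mm and 70 mm high, 1.5 kg; origin: centre of its underside. Leave alone.
- wrench: bystander: loose steel wrench lying flat, about 200 mm long along its x axis; origin: middle of its underside. Leave alone.
- bracket: bystander: loose galvanised L-shaped angle bracket, foot 80 x 50 mm, 60 mm high upright leg at its +x end; origin: centre of the foot's underside. Leave alone.
Not all that is in view belongs to the job. What is shaped like the square_plate but brown or yellow is not meant. What is shaped like the round_ring but orange is not meant.

How it is judged (in metres and radians):
At the end, for the whole second after the job is handed in: Long bolt: sleeve on the block, square plate on the sleeve. Short bolt: ring on the base, hexagonal spacer on the ring. Each within 8 mm of its bolt's axis, within 4 mm of its fully seated height, tilted under 0.08 rad and at rest (horizontal distance between each of sleeve, square_plate and long_bolt below 0.008 m and z of sleeve in the frame of long_bolt between 0.021 and 0.029 m and angle between each of sleeve, square_plate, round_ring, hex_spacer's own z axis and vertical below 0.08 rad and linear speed of each of sleeve, square_plate, round_ring, hex_spacer below 0.02 m/s and angular speed of each of sleeve, square_plate, round_ring, hex_spacer below 0.2 rad/s and z of square_plate in the frame of long_bolt between 0.081 and 0.089 m and horizontal distance between each of round_ring, hex_spacer and short_bolt below 0.008 m and z of round_ring in the frame of short_bolt between 0.021 and 0.029 m and z of hex_spacer in the frame of short_bolt between 0.039 and 0.047 m); the robot touches nothing.
It fails at once if the white bin is shifted by more than 30 mm (distance of white_bin from where it was at the start of the episode above 0.03 m).
It fails at once if the wrench is shifted by more than 30 mm (distance of wrench from where it was at the start of the episode above 0.03 m).
It fails at once if the angle bracket is shifted by more than 30 mm (distance of bracket from where it was at the start of the episode above 0.03 m).
It also fails if it takes over 104 s, if anything falls off the work surface, if the arm or the gripper's body presses on something with over 40 N, if the wrist force passes 120 N, or if a joint passes its speed limit or range.

## Working session

There is one attempt and no reset: what is moved stays moved. The work goes in short steps, Python scripts to look and compute and a tool call to move; the robot and the scene stay as the last step left them, time stands still between calls to the robot, and variables do not carry over. Pictures are saved under pics/ and viewed, and the job is handed in when it is done.

Besides the shell and the picture viewer there is one more tool, called after "Emit:" by a JSON object that holds its "name" and its "arguments", one argument or row to a line. servo_tool: Moves the arm, as the interface text tells. Its arguments: {"type":"object","properties":{"moves":{"type":"array","items":{"type":"array","items":{"type":"array","items":{"type":"number"}}}},"force":{"type":"number"}},"required":["moves"]}

```bash
ls; mkdir -p pics
python3 - <<'E'
from workcell import bot, imaging
import cv2
print(bot.get_obs(), bot.pinch_z)
for n in("top","side"):
    im=imaging.camera(n); cv2.imwrite(f"pics/{n}0.png",im)
    print(n,imaging.calibration(n))
E
```

```text
pics
{'time': 0.0, 'q': array([ 7.36256136e+01,  5.01314416e+00,  1.00349233e+01,  9.51000834e+01,
       -2.08793432e-04,  9.00009362e+01]), 'qd': array([ 0.0823652 ,  0.02722954, -0.06183553, -0.02391827, -0.14155792,
       -0.02549367]), 'joint_efforts': array([ 7.97287612e-04, -5.20380557e+01,  4.64818418e+01,  1.59802608e-02,
       -3.08315839e-05, -1.93292107e-05]), 'ee_pos': array([0.15498864, 0.52747302, 0.23056766]), 'tcp_rot': array([-1.79921696e+02,  2.10072650e-04,  1.63624678e+02]), 'wrist_force': array([-0.05635092,  0.13427327, -0.94160797]), 'torque': array([-0.04549995,  0.0426487 , -0.04920574]), 'opening': 0.08528786267759556} 0.0187
top {'fx': 400.0454407151128, 'fy': 400.0454407151128, 'cx': 317.76659062842793, 'cy': 203.1669136206855, 'D': array([-0.04768271,  0.        ,  0.        ,  0.        ,  0.        ]), 'camera_from_world': array([[-0.00297219, -0.99989554,  0.01414475,  0.00395188],
       [-0.9966014 ,  0.00179738, -0.08235546,  0.50414019],
       [ 0.08232144, -0.01434146, -0.99650264,  1.13462713],
       [ 0.        ,  0.        ,  0.        ,  1.        ]])}
side {'fx': 472.0605674033515, 'fy': 472.0605674033515, 'cx': 319.79718294862454, 'cy': 201.724674568683, 'D': array([0.0217822, 0.       , 0.       , 0.       , 0.       ]), 'camera_from_world': array([[ 9.61786707e-01, -2.73799791e-01,  7.52768287e-05,
        -4.93148689e-01],
       [-1.94437554e-01, -6.83201545e-01, -7.03867662e-01,
         1.11828773e-01],
       [ 1.92770248e-01,  6.76955924e-01, -7.10331126e-01,
         1.20705159e+00],
       [ 0.00000000e+00,  0.00000000e+00,  0.00000000e+00,
         1.00000000e+00]])}
```

View pics/top0.png

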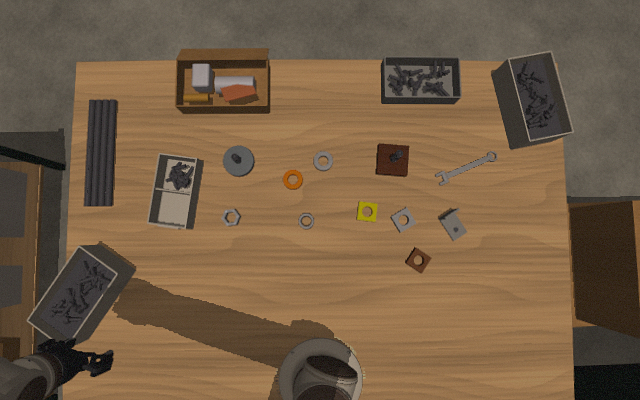

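View pics/side0.png

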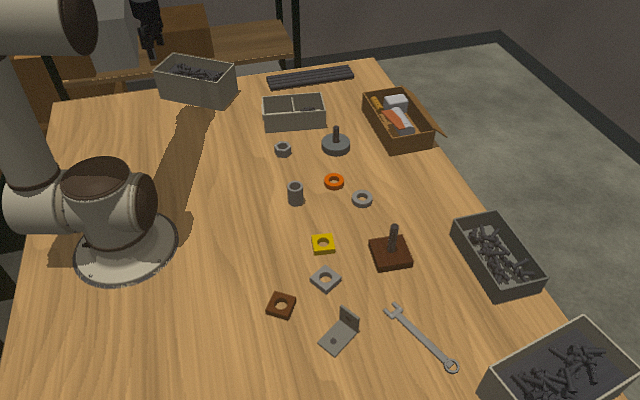

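Run:
```python
import cv2
im=cv2.imread("pics/top0.png")
cv2.imwrite("pics/topc.png",cv2.resize(im[135:285,210:340],None,fx=4,fy=4,interpolation=cv2.INTER_CUBIC)[:600])
cv2.imwrite("pics/topd.png",cv2.resize(im[135:285,340:500],None,fx=4,fy=4,interpolation=cv2.INTER_CUBIC)[:600])
im=cv2.imread("pics/side0.png")
cv2.imwrite("pics/sidec.png",cv2.resize(im[115:295,260:420],None,fx=3.3,fy=3.3,interpolation=cv2.INTER_CUBIC))
```

```text
(no output)
```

View pics/topc.png

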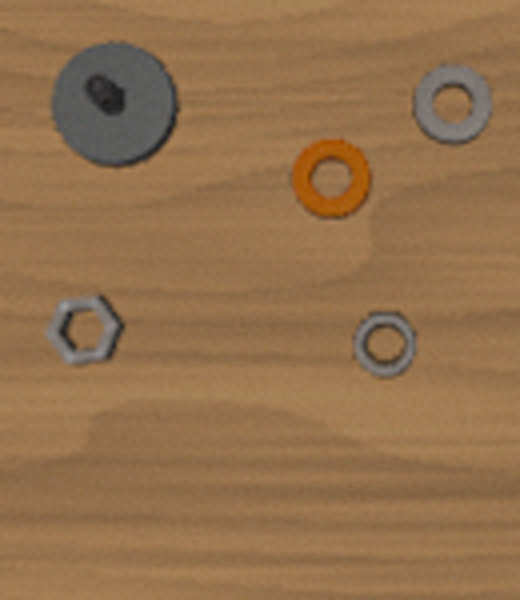

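View pics/topd.png

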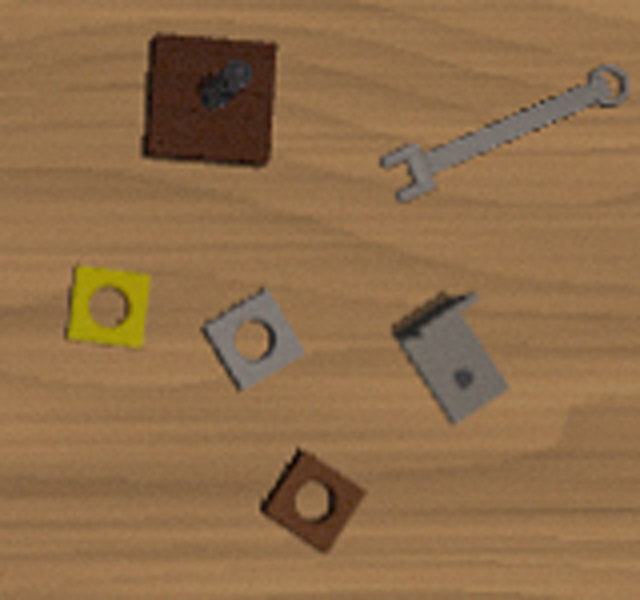

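View pics/sidec.png

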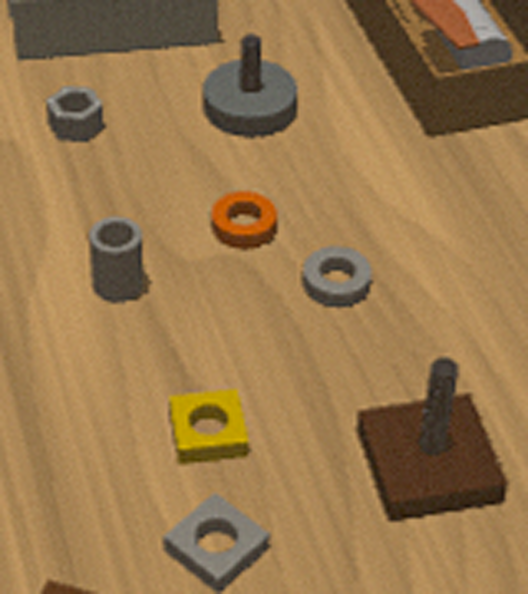

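```bash
cat > h.py <<'E'
import cv2, numpy as np
from workcell import bot, imaging
def cal(n):
    c=imaging.calibration(n); K=np.array([[c['fx'],0,c['cx']],[0,c['fy'],c['cy']],[0,0,1]]); return K,np.array(c['D']),np.array(c['camera_from_world'])
def ray(n,px):
    K,D,T=cal(n); u=cv2.undistortPoints(np.float64(px).reshape(-1,1,2),K,D).reshape(-1,2)
    d=np.c_[u,np.ones(len(u))]@T[:3,:3]; return -T[:3,:3].T@T[:3,3], d
def onz(n,px,z):
    o,d=ray(n,px); s=(z-o[2])/d[:,2]; return o+d*s[:,None]
def proj(n,P):
    K,D,T=cal(n); r,_=cv2.Rodrigues(T[:3,:3]); return cv2.projectPoints(np.float64(P).reshape(-1,1,3),r,T[:3,3],K,D)[0].reshape(-1,2)
def blob(im,xy,thr,half=40,mode='grey'):
    # largest blob near pixel xy, returns contour (full image pixels), upscaled for sub-pixel
    x0,y0=int(xy[0])-half,int(xy[1])-half; x0=max(x0,0);y0=max(y0,0)
    c=cv2.resize(im[y0:y0+2*half,x0:x0+2*half],None,fx=4,fy=4,interpolation=cv2.INTER_LINEAR)
    h=cv2.cvtColor(c,cv2.COLOR_BGR2HSV)
    m=((h[...,1]<thr) if mode=='grey' else (h[...,2]<thr)).astype(np.uint8)
    m=cv2.morphologyEx(m,cv2.MORPH_OPEN,np.ones((3,3)))
    cs,_=cv2.findContours(m,cv2.RETR_EXTERNAL,cv2.CHAIN_APPROX_NONE)
    p=((xy[0]-x0)*4,(xy[1]-y0)*4)
    cs=[k for k in cs if cv2.contourArea(k)>150]
    k=max(cs,key=lambda k:cv2.pointPolygonTest(cv2.convexHull(k),p,True))
    k=k.reshape(-1,2).astype(float)
    return (k+.5)/4-.5+[x0,y0]
def cen(k):
    # centroid of convex hull
    h=cv2.convexHull(k.astype(np.float32)); m=cv2.moments(h); return np.array([m['m10']/m['m00'],m['m01']/m['m00']]),h.reshape(-1,2)
E
python3 - <<'E'
from h import *
it=dict(ring=((323,160),(362,199),.018),hex=((231,217),(283,149),.028),sleeve=((306,221),(295,193),.06),plate=((403,220),(326,279),.018),sbase=((238,160),(336,145),.025))
T=cv2.imread("pics/top0.png");S=cv2.imread("pics/side0.png")
for k,(a,b,h) in it.items():
    for n,im,p in(("top",T,a),("side",S,b)):
        c=blob(im,p,85); m,hu=cen(c); w=onz(n,hu,h if n=='top' else h/2)
        P=onz(n,[m],h/2)[0]
        r=cv2.minAreaRect((w[:,:2]*1000).astype(np.float32))
        print(k,n,m.round(1),P.round(4),"size mm",np.round(r[1],1),"ang",round(r[2],1))
for n,im,p in(("top",T,(392,163)),("side",S,(391,258))):
    c=blob(im,p,75,mode='dark'); m,hu=cen(c); w=onz(n,hu,.025)
    r=cv2.minAreaRect((w[:,:2]*1000).astype(np.float32));print("block",n,m.round(1),onz(n,[m],.0125)[0].round(4),np.array(r[0]).round(1),np.round(r[1],1),r[2])
# bolts: tip
for nm,a,b,z in(("long",(399.0,153.0),(394,226),.119),("short",(235,157),(336,128),.085)):
    print(nm,onz("top",[a],z)[0].round(4),onz("side",[b],z)[0].round(4))
E
```

```text
ring top [322.8 160.5] [ 0.6313 -0.0126  0.009 ] size mm [56.3 58.5] ang 89.9
ring side [361.7 198.2] [ 0.6311 -0.0108  0.009 ] size mm [70.7 56.6] ang 71.4
hex top [230.4 217. ] [0.465  0.2556 0.014 ] size mm [47.8 54.9] ang 7.0
hex side [282.4 148.8] [0.4654 0.2563 0.014 ] size mm [82.2 52.1] ang 77.9
sleeve top [305.8 220.6] [0.4536 0.0372 0.03  ] size mm [43.8 43.8] ang 89.9
sleeve side [294.9 192.7] [0.4528 0.0402 0.03  ] size mm [101.1  44.1] ang 75.6
plate top [403.  219.4] [ 0.4569 -0.2466  0.009 ] size mm [56.8 57.6] ang 29.8
plate side [325.2 278.8] [ 0.4567 -0.2438  0.009 ] size mm [62.7 62.8] ang 30.5
sbase top [238.1 160.5] [0.6309 0.2359 0.0125] size mm [90.5 90.8] ang 0.7
sbase side [335.4 142.3] [0.6334 0.2444 0.0125] size mm [156.   89.1] ang 71.6
block top [391.7 159.8] [ 0.6329 -0.2158  0.0125] [ 630.6 -213.2] [92.  90.5] 85.11917877197266
block side [387.7 259.3] [ 0.6199 -0.2327  0.0125] [ 627.  -227.8] [96.1 90.9] 85.22004699707031
long [ 0.6308 -0.2143  0.119 ] [ 0.6288 -0.2202  0.119 ]
short [0.6268 0.2311 0.085 ] [0.6264 0.2217 0.085 ]
```

Run:
```python
from h import *
T=cv2.imread("pics/top0.png");S=cv2.imread("pics/side0.png")
out=[]
for c,zs,r,zt in(((.631,.236),.025,.045,.085),((.632,-.215),.025,.045,.119)):
    for n,im in(("top",T),("side",S)):
        p=proj(n,[(*c,zt)])[0]; q=proj(n,[(*c,.025)])[0]; print(n,p.round(1),q.round(1))
        x0,y0=(q-[30,38]).astype(int); g=cv2.resize(im[y0:y0+60,x0:x0+60],None,fx=5,fy=5,interpolation=cv2.INTER_CUBIC)
        t=lambda P:np.int32(((proj(n,P)-[x0,y0])+.5)*5)
        a=np.linspace(0,2*np.pi,60)
        for rr,z,col in((.004,zt,(0,0,255)),(.01,zt-.007,(0,255,0)),(.01,.025,(255,0,0)),(r,.025,(255,255,0))):
            cv2.polylines(g,[t([(c[0]+rr*np.cos(u),c[1]+rr*np.sin(u),z) for u in a])],True,col)
        out.append(g)
cv2.imwrite("pics/bolts.png",np.vstack([np.hstack(out[:2]),np.hstack(out[2:])]))
```

```text
top [233.3 155.5] [237.3 159.6]
side [336. 125.] [335.6 140.8]
top [399.2 152.6] [392.3 159.3]
side [394.4 224.1] [390.1 249.6]
```

View pics/bolts.png

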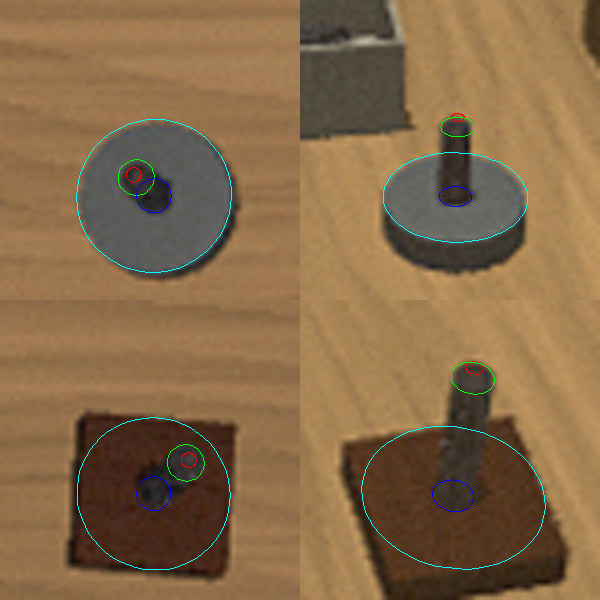

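The four pieces were chosen by description in the top view:
- **Ring:** grey at (323,160), not orange (292,179).
- **Plate:** grey at (403,220), not yellow (367,211) or brown (418,260).
- **Sleeve:** (306,221), which stands tall in the side view at (295,193).
- **Hex spacer:** (231,217).

The bolts are at (238,160) and (393,159), and the measured sizes match the description. First I turn the jaws to yaw 90.

Emit:
{"name": "servo_tool", "arguments": {
  "moves": [
    [[0,0,0.125,0,0,0,7],[0,0,0.125,0,0,0,7],[0,0,0.125,0,0,0,7],[0,0,0.125,0,0,0,7],[0,0,0.125,0,0,0,7],[0,0,0.125,0,0,0,7],[0,0,0.125,0,0,0,7],[0,0,0.125,0,0,0,7],[0,0,0.125,0,0,0,7],[0,0,0.125,0,0,0,7]]
  ],
  "force": 50
}}

```text
time: 0.93
ee_pos: [0.1546, 0.5261, 0.2262]
tcp_rot: [-179.8, 0.5, 91.8]
wrist_force: [-1.1, 0.7, -0.5]
opening: 0.0701
```

Run:
```python
from h import *
T=cv2.imread("pics/top0.png")
# bin: rim corners near hex
print("bin rim z=.07",onz("top",[(203,155),(190,230)],.07).round(3).tolist())
c=blob(T,(231,217),85);_,hu=cen(c)
w=(onz("top",hu,.028)[:,:2]*1000)
for a in range(-30,30,3):
    v=np.array([np.cos(np.radians(a)),np.sin(np.radians(a))]);s=0
    tot=[np.ptp(w@np.array([np.cos(np.radians(a+k)),np.sin(np.radians(a+k))])) for k in(0,60,120)]
    print(a,round(sum(tot),1),end=' | ')
```

```text
bin rim z=.07 [[0.636, 0.324, 0.07], [0.427, 0.355, 0.07]]
-30 160.9 | -27 161.7 | -24 162.2 | -21 162.3 | -18 162.1 | -15 161.4 | -12 160.6 | -9 159.3 | -6 157.7 | -3 155.8 | 0 153.5 | 3 151.1 | 6 148.9 | 9 148.8 | 12 150.7 | 15 152.9 | 18 155.3 | 21 157.3 | 24 158.9 | 27 160.1 |
```

Emit:
{"name": "servo_tool", "arguments": {
  "moves": [
    [[0,0,0.03,-3,1.8,0,7],[0,0,0,-3,1.8,0,7],[0,0,0,-3,1.8,0,7],[0,0,0,-3,1.8,0,7],[0,0,0,-3,1.8,0,7],[0,0,0,-3,1.8,0,7],[0,0,0,-3,1.8,0,7],[0,0,0,-3,1.8,0,7],[0,0,0,-3,1.8,0,7],[0,0,0,-3,1.8,0,7],[0,0,0,-3,1.8,0,7],[0,0,0,-3,1.8,0,7]]
  ]
}}

```text
time: 1.93
ee_pos: [0.3718, 0.1527, 0.2234]
tcp_rot: [-179.6, 0.9, 90.0]
wrist_force: [0.6, 0.1, -0.7]
opening: 0.0697
```

Emit:
{"name": "servo_tool", "arguments": {
  "moves": [
    [[-0.007,0.016,0,-2.8,2,1.5,7],[0,0,0,-2.8,2,2,7],[0,0,0,-2.8,2,2,7],[0,0,0,-2.8,2,2,7],[0,0,0,0,0,2,7],[0,0,0,0,0,0,7],[0,0,0,0,0,0,7]]
  ]
}}

```text
time: 2.52
ee_pos: [0.4564, 0.0276, 0.1248]
tcp_rot: [179.9, -0.1, 89.5]
wrist_force: [-0.4, 0.4, 0.5]
opening: 0.0697
```

Emit:
{"name": "servo_tool", "arguments": {
  "moves": [
    [[0,0,0,1,-0.3,1.2,7],[0,0,0,0,0,2,7],[0,0,0,0,0,2,7],[0,0,0,0,0,2,7],[0,0,0,0,0,1.2,7],[0,0,0,0,0,0,7],[0,0,0,0,0,0,7]]
  ]
}}

```text
time: 3.1
ee_pos: [0.4551, 0.0436, 0.0468]
tcp_rot: [179.4, -0.2, 90.0]
wrist_force: [-0.7, 1.0, 0.7]
opening: 0.0696
```

```bash
cat > snap.py <<'E'
import sys
from h import *
nm=sys.argv[1]
for n,b in(("top",sys.argv[2]),("side",sys.argv[3])):
    x,y,w=map(int,b.split(',')); im=imaging.camera(n); cv2.imwrite(f"pics/{nm}_{n}_raw.png",im)
    g=cv2.resize(im[max(0,y-w):y+w,max(0,x-w):x+w],(380,380),interpolation=cv2.INTER_CUBIC)
    out=g if n=="top" else np.hstack([out,g])
cv2.imwrite(f"pics/{nm}.png",out)
o=bot.get_obs();print(o['time'],o['ee_pos'].round(4),o['tcp_rot'].round(1),o['wrist_force'].round(1),o['opening'])
E
python3 snap.py a1 306,221,50 295,193,50
```

```text
3.2 [0.4556 0.0434 0.0472] [179.3  -0.2  89.9] [-0.5  0.8  0.7] 0.06987528028394743
```

View pics/a1.png

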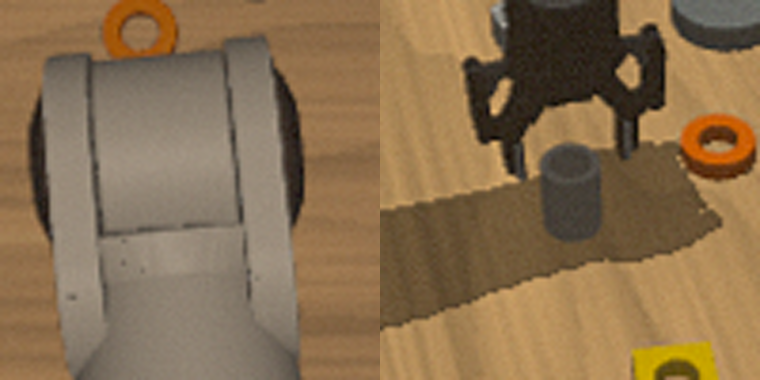

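Emit:
{"name": "servo_tool", "arguments": {
  "moves": [
    [[0.01,0.003,0,-0.5,-0.2,0.5,7],[0,0,0,0,0,0.5,7],[0,0,0,0,0,0,7],[0,0,0,0,0,0,7]]
  ]
}}

```text
time: 3.53
ee_pos: [0.4552, 0.0381, 0.0395]
tcp_rot: [179.7, -0.4, 89.9]
wrist_force: [0.6, -0.8, 0.5]
opening: 0.0701
```

Emit:
{"name": "servo_tool", "arguments": {
  "moves": [
    [[0.005,-0.006,0,0,-0.1,0.5,7],[0,0,0,0,0,0,5],[0,0,0,0,0,0,4],[0,0,0,0,0,0,3],[0,0,0,0,0,0,3],[0,0,0,0,0,0,3],[0,0,0,0,0,0,3],[0,0,0,0,0,0,3]]
  ],
  "force": 60
}}

```text
time: 4.2
ee_pos: [0.4544, 0.0379, 0.0346]
tcp_rot: [180.0, 0.0, 89.9]
wrist_force: [-0.2, 0.3, 0.5]
opening: 0.0423
```

Emit:
{"name": "servo_tool", "arguments": {
  "moves": [
    [[0,0,0,0,0,-1,3],[0,0,0,0,0,-2,3],[0,0,0,0,0,-3,3],[0,0,0,0,0,-3,3],[0,0,0,0,0,-3,3],[0,0,0,-1.5,1,-2,3],[0,0,0,-2.5,1.7,0,3],[0,0,0,-2.5,1.7,0,3],[0,0,0,-2.5,1.7,0,3],[0,0,0,-2.5,1.7,0,3],[0,0,0,0,0,0,3],[0,0,0,0,0,0,3]]
  ]
}}

```text
time: 5.2
ee_pos: [0.5321, -0.0819, 0.1843]
tcp_rot: [-179.7, 0.0, 90.1]
wrist_force: [-0.8, 0.3, -3.9]
opening: 0.042
```

Emit:
{"name": "servo_tool", "arguments": {
  "moves": [
    [[-0.005,0,0,-2.5,1.9,0,3],[0,0,0,-2.5,1.9,0,3],[0,0,0,-2.5,1.9,0,3],[0,0,0,-2.5,1.9,0,3],[0,0,0,-2,1.5,0,3],[0,0,0,0,0,0,3],[0,0,0,0,0,0,3],[0,0,0,0,0,0,3]]
  ]
}}

```text
time: 5.87
ee_pos: [0.6242, -0.2019, 0.1841]
tcp_rot: [-179.7, -0.2, 90.3]
wrist_force: [0.7, 0.6, -3.9]
opening: 0.0415
```

Emit:
{"name": "servo_tool", "arguments": {
  "moves": [
    [[-0.005,-0.003,0,-1.3,0.8,0,3],[0,0,0,0,0,0,3],[0,0,0,0,0,1,3],[0,0,0,0,0,0.7,3],[0,0,0,0,0,0,3],[0,0,0,0,0,0,3]]
  ]
}}

```text
time: 6.37
ee_pos: [0.63, -0.2091, 0.1668]
tcp_rot: [-180.0, -0.1, 90.6]
wrist_force: [-0.5, -0.4, -2.5]
opening: 0.042
```

```bash
python3 snap.py a2 392,155,50 391,235,50
```

```text
6.4667 [ 0.6302 -0.2093  0.1672] [-180.    -0.    90.6] [ 0.6  0.6 -2.6] 0.04229193307783774
```

View pics/a2.png

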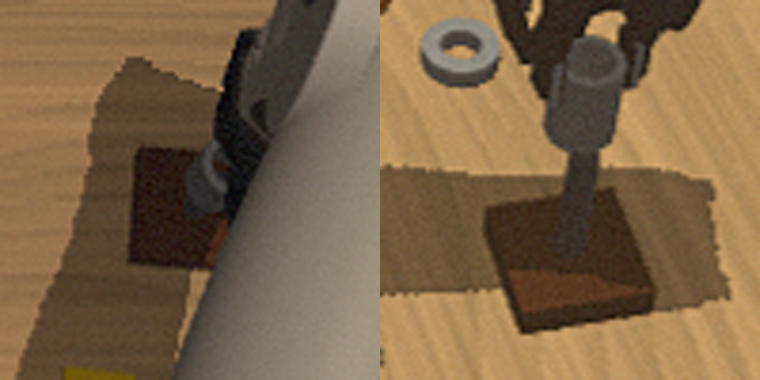

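Emit:
{"name": "servo_tool", "arguments": {
  "moves": [
    [[0,0,0.01,-0.6,0.2,0,3],[0,0,0,0,0,0,3],[0,0,0,0,0,0,3],[0,0,0,0,0,1,3],[0,0,0,0,0,1,3],[0,0,0,0,0,1,3],[0,0,0,0,0,0,3],[0,0,0,0,0,0,3]]
  ]
}}

```text
time: 7.13
ee_pos: [0.6324, -0.216, 0.134]
tcp_rot: [180.0, -0.0, 90.0]
wrist_force: [-0.1, 0.6, -2.3]
opening: 0.0421
```

Emit:
{"name": "servo_tool", "arguments": {
  "moves": [
    [[0,0,0,0,0,1.2,3],[0,0,0,0,0,1.2,3],[0,0,0,0,0,1.2,3],[0,0,0,0,0,1.2,3],[0,0,0,0,0,1,3],[0,0,0,0,0,0.6,3],[0,0,0,0,0,0,3],[0,0,0,0,0,0,3]]
  ]
}}

```text
time: 7.8
ee_pos: [0.6316, -0.2154, 0.0635]
tcp_rot: [-179.9, -0.1, 90.0]
wrist_force: [0.3, 0.1, -3.9]
opening: 0.0424
```

Emit:
{"name": "servo_tool", "arguments": {
  "moves": [
    [[0,0,0,0,0,0.25,3],[0,0,0,0,0,0.15,3],[0,0,0,0,0,0,3],[0,0,0,0,0,0,3]]
  ]
}}

```text
time: 8.13
ee_pos: [0.6323, -0.2157, 0.0608]
tcp_rot: [180.0, -0.0, 90.0]
wrist_force: [0.1, -0.4, -3.4]
opening: 0.0417
```

Emit:
{"name": "servo_tool", "arguments": {
  "moves": [
    [[0,0,0,0,0,0.15,3],[0,0,0,0,0,0,3],[0,0,0,0,0,0,4.8],[0,0,0,0,0,0,5.5],[0,0,0,0,0,0,6.2],[0,0,0,0,0,0,7],[0,0,0,0,0,0,7],[0,0,0,0,0,-1,7],[0,0,0,0,0,-3,7],[0,0,0,0,0,-3,7],[0,0,0,0,0,-3,7],[0,0,0,0,0,-3,7]]
  ]
}}

```text
time: 9.13
ee_pos: [0.63, -0.215, 0.1919]
tcp_rot: [-179.7, -0.2, 90.0]
wrist_force: [0.6, -1.4, -0.1]
opening: 0.0696
```

Emit:
{"name": "servo_tool", "arguments": {
  "moves": [
    [[0,0,0,-0.5,-2.8,0,7.5],[0,0,0,-0.5,-2.8,0,7.5],[0,0,0,-0.5,-2.8,0,7.5],[0,0,0,-0.5,-2.8,0,7.5],[0,0,0,-0.5,-2.8,0,7.5],[0,0,0,-0.3,-2,0,7.5],[0,0,-0.1,0,0,0,7.5],[0,0,-0.1,0,0,0,7.5],[0,0,-0.1,0,0,0,7.5],[0,0,-0.1,0,0,0,7.5],[0,0,-0.1,0,0,0,7.5],[0,0,0,0,0,0,7.5]]
  ]
}}

```text
time: 10.13
ee_pos: [0.4674, -0.2457, 0.2148]
tcp_rot: [179.2, 1.1, 119.9]
wrist_force: [0.1, -0.3, 0.2]
opening: 0.0749
```

```bash
python3 snap.py a3 392,165,60 360,260,60
```

```text
10.2333 [ 0.4676 -0.2457  0.2146] [179.2   1.1 119.5] [ 0.1 -0.  -0.3] 0.0751769990393585
```

View pics/a3.png

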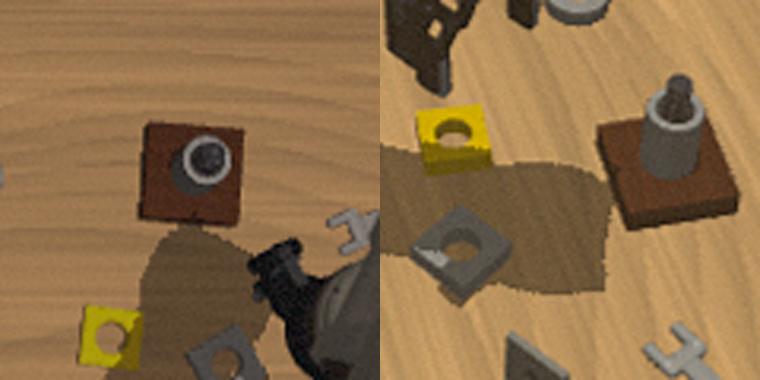

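Emit:
{"name": "servo_tool", "arguments": {
  "moves": [
    [[0.014,0.018,0,0.5,-0.9,1,7.5],[0,0,0,0,0,3,7.5],[0,0,0,0,0,3,7.5],[0,0,0,0,0,3,7.5],[0,0,0,0,0,3,7.5],[0,0,0,0,0,2,7.5],[0,0,0,0,0,0,7.5],[0,0,0,0,0,0,7.5]]
  ]
}}

```text
time: 10.9
ee_pos: [0.4521, -0.2453, 0.0561]
tcp_rot: [-179.7, -0.3, 118.2]
wrist_force: [-0.1, 0.1, -0.7]
opening: 0.075
```

```bash
python3 snap.py a4 403,220,50 326,270,50
```

```text
11.0 [ 0.4529 -0.2457  0.0573] [-179.8   -0.2  118.3] [ 0.1 -0.3  0.3] 0.07533287030807302
```

View pics/a4.png

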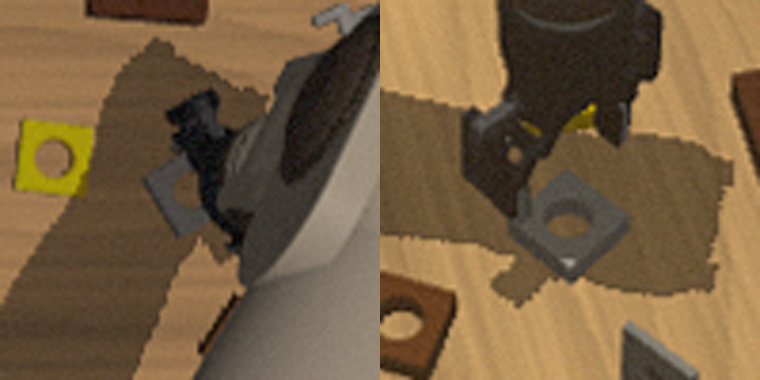

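Emit:
{"name": "servo_tool", "arguments": {
  "moves": [
    [[0,0,-0.03,-0.2,0.35,0.5,7.5],[0,0,0,0,0,1.3,7.5],[0,0,0,0,0,1.3,7.5],[0,0,0,0,0,1,7.5],[0,0,0,0,0,0.5,7.5],[0,0,0,0,0,0,7.5],[0,0,0,0,0,0,7.5]]
  ]
}}

```text
time: 11.58
ee_pos: [0.4605, -0.2481, 0.0159]
tcp_rot: [179.9, 0.3, 119.7]
wrist_force: [-0.1, -0.4, 0.3]
opening: 0.0748
```

Emit:
{"name": "servo_tool", "arguments": {
  "moves": [
    [[0,0,0,0.35,-0.2,0.5,7.5],[0,0,0,0,0,0.5,7.5],[0,0,0,0,0,0.3,7.5],[0,0,0,0,0,0,7.5],[0,0,0,0,0,0,7.5]]
  ]
}}

```text
time: 12.0
ee_pos: [0.4572, -0.2463, 0.003]
tcp_rot: [179.9, 0.4, 119.7]
wrist_force: [0.6, 0.3, -0.1]
opening: 0.0747
```

Emit:
{"name": "servo_tool", "arguments": {
  "moves": [
    [[0,0.006,0,0,0,0.1,6.5],[0,0,0,0,0,0,5.5],[0,0,0,0,0,0,4.5],[0,0,0,0,0,0,4],[0,0,0,0,0,0,4],[0,0,0,0,0,0,4],[0,0,0,0,0,0,4],[0,0,0,0,0,0,4]]
  ],
  "force": 60
}}

```text
time: 12.67
ee_pos: [0.4577, -0.2465, 0.0028]
tcp_rot: [179.8, 0.1, 119.7]
wrist_force: [-0.1, -0.4, 0.2]
opening: 0.0527
```

Emit:
{"name": "servo_tool", "arguments": {
  "moves": [
    [[0,0,0,0,0,-1,4],[0,0,0,0,0,-2,4],[0,0,0,0,0,-3,4],[0,0,0,0,0,-3,4],[0,0,0,0,0,-3,4],[0,0,0,0,0,-3,4],[0,0,0,-0.5,1.5,-1,4],[0,0,0,-0.9,2.5,0,4],[0,0,0,-0.9,2.5,0,4],[0,0,0,-0.9,2.5,0,4],[0,0,0,0,0,0,4],[0,0,0,0,0,0,4]]
  ]
}}

```text
time: 13.67
ee_pos: [0.5518, -0.2279, 0.1748]
tcp_rot: [179.9, -0.1, 119.6]
wrist_force: [-1.3, -0.3, -2.9]
opening: 0.0523
```

Emit:
{"name": "servo_tool", "arguments": {
  "moves": [
    [[0,0,0,-0.7,1.9,0,4],[0,0,0,-0.8,2,0,4],[0,0,0,-0.8,2,0,4],[0,0,0,-0.4,1.2,0,4],[0,0,0,0,0,0,4],[0,0,0,0,0,0,4],[0,0,0,0,0,0,4]]
  ]
}}

```text
time: 14.25
ee_pos: [0.6251, -0.2165, 0.1757]
tcp_rot: [-179.9, -0.2, 119.5]
wrist_force: [0.1, -0.1, -2.5]
opening: 0.052
```

Emit:
{"name": "servo_tool", "arguments": {
  "moves": [
    [[0,-0.003,0,-0.2,0.7,0.5,4],[0,0,0,0,0,1.5,4],[0,0,0,0,0,1.5,4],[0,0,0,0,0,0.8,4],[0,0,0,0,0,0,4],[0,0,0,0,0,0,4]]
  ]
}}

```text
time: 14.75
ee_pos: [0.6297, -0.2161, 0.1327]
tcp_rot: [-179.9, 0.1, 119.3]
wrist_force: [-0.8, -0.5, -1.4]
opening: 0.0524
```

```bash
python3 snap.py a5 392,155,50 391,235,50; python3 -c "
from h import *
print(proj('side',[(.632,-.215,.119),(.632,-.215,.147)]))"
```

```text
14.85 [ 0.6301 -0.2161  0.1332] [-1.800e+02  1.000e-01  1.193e+02] [ 0.4 -0.3 -3.5] 0.052564616232280016
[[394.41183014 224.10880735]
 [395.78754384 215.89321184]]
```

View pics/a5.png

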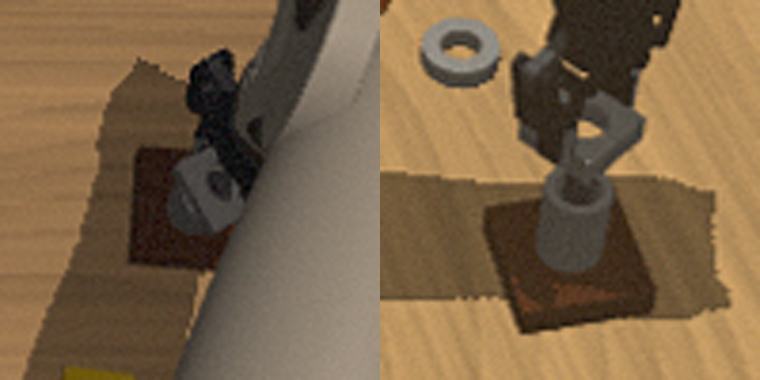

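Run:
```python
from h import *
S=cv2.imread("pics/a5_side_raw.png");T=cv2.imread("pics/a5_top_raw.png")
def dr(n,im,x0,y0,w):
    g=cv2.resize(im[y0:y0+w,x0:x0+w],(390,390),interpolation=cv2.INTER_CUBIC);f=390/w
    c=np.array([.6301,-.2161,.130]);a=np.radians(29.3);R=np.array([[np.cos(a),-np.sin(a)],[np.sin(a),np.cos(a)]])
    for z,col in((.13,(0,255,0)),(.148,(0,0,255))):
        q=np.array([[1,1],[1,-1],[-1,-1],[-1,1]])*.027@R.T+c[:2]
        p=proj(n,np.c_[q,np.full(4,z)]); cv2.polylines(g,[np.int32((p-[x0,y0]+.5)*f)],True,col)
    return g
cv2.imwrite("pics/a5z.png",np.hstack([dr("side",S,360,190,60),dr("top",T,375,130,50)]))
```

```text
(no output)
```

View pics/a5z.png

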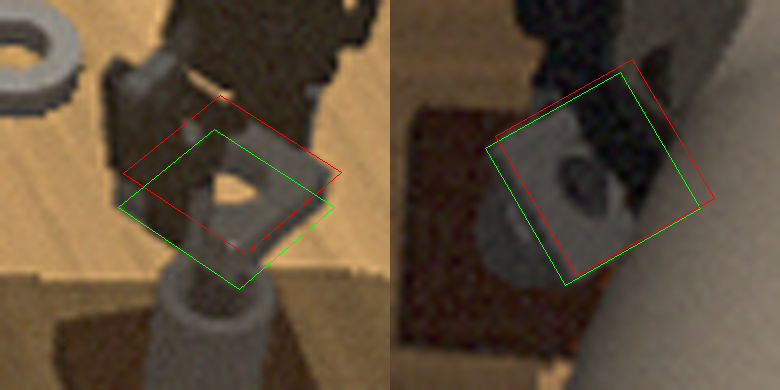

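Emit:
{"name": "servo_tool", "arguments": {
  "moves": [
    [[0,0,0,0,0.2,0,4],[0,0,0,0,0,0.8,4],[0,0,0,0,0,0.8,4],[0,0,0,0,0,0.6,4],[0,0,0,0,0,0,4],[0,0,0,0,0,0,4]]
  ]
}}

```text
time: 15.35
ee_pos: [0.633, -0.2154, 0.1112]
tcp_rot: [179.9, 0.2, 119.3]
wrist_force: [1.1, -0.4, -2.2]
opening: 0.0524
```

```bash
python3 snap.py a6 397,155,30 391,220,30
```

```text
15.45 [ 0.633  -0.2154  0.1114] [179.9   0.2 119.3] [-0.2  1.2 -2.9] 0.0520084035510032
```

View pics/a6.png

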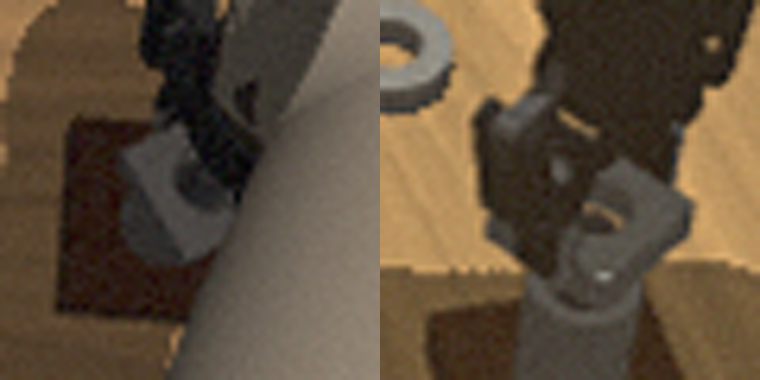

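Emit:
{"name": "servo_tool", "arguments": {
  "moves": [
    [[0,0,0,0,0,0.8,4],[0,0,0,0,0,0.7,4],[0,0,0,0,0,0.5,4],[0,0,0,0,0,0,4],[0,0,0,0,0,0,4]]
  ]
}}

```text
time: 15.87
ee_pos: [0.6332, -0.2155, 0.0895]
tcp_rot: [179.9, 0.3, 119.3]
wrist_force: [0.0, -0.4, -3.6]
opening: 0.0524
```

Emit:
{"name": "servo_tool", "arguments": {
  "moves": [
    [[0,0.004,0,0,-0.1,0.15,4],[0,0,0,0,0,0,4],[0,0,0,0,0,0,4]]
  ]
}}

```text
time: 16.12
ee_pos: [0.6324, -0.216, 0.0883]
tcp_rot: [179.9, 0.0, 119.3]
wrist_force: [-0.3, -0.6, -2.3]
opening: 0.0522
```

Emit:
{"name": "servo_tool", "arguments": {
  "moves": [
    [[0,0,0,0,0,0.05,4.5],[0,0,0,0,0,0,5.8],[0,0,0,0,0,0,6.5],[0,0,0,0,0,0,7.5],[0,0,0,0,0,0,7.5],[0,0,0,0,0,-1,7.5],[0,0,0,0,0,-2.5,7.5],[0,0,0,0,0,-3,7.5],[0,0,0,0,0,-2,7.5],[0,0,0,0,0,0,7.5]]
  ]
}}

```text
time: 16.95
ee_pos: [0.6317, -0.216, 0.1799]
tcp_rot: [179.8, 0.1, 119.3]
wrist_force: [-1.2, -0.4, 0.2]
opening: 0.0749
```

Emit:
{"name": "servo_tool", "arguments": {
  "moves": [
    [[0,0,0.1,0,0,0,7.5],[0,0,0.1,0,0,0,7.5],[0,0,0.1,0,0,0,7.5],[0,0,0.1,0,0,0,7.5],[0,0,0.1,0,0,0,7.5],[0,0,0,1.5,0,0,7.5],[0,0,0,3,0,0,7.5],[0,0,0,3,0,0,7.5],[0,0,0,3,0,0,7.5],[0,0,0,3,0,0,7.5],[0,0,0,3,0,0,7.5],[0,0,0,2,0,0,7.5]]
  ]
}}

```text
time: 17.95
ee_pos: [0.6347, -0.0294, 0.1837]
tcp_rot: [179.4, 0.2, 88.7]
wrist_force: [0.3, 0.3, 0.2]
opening: 0.0751
```

```bash
python3 snap.py a7 395,155,30 391,230,30
```

```text
18.05 [ 0.6349 -0.0287  0.1837] [1.794e+02 1.000e-01 8.880e+01] [ 0.1 -0.5  0.2] 0.07489541087624747
```

View pics/a7.png

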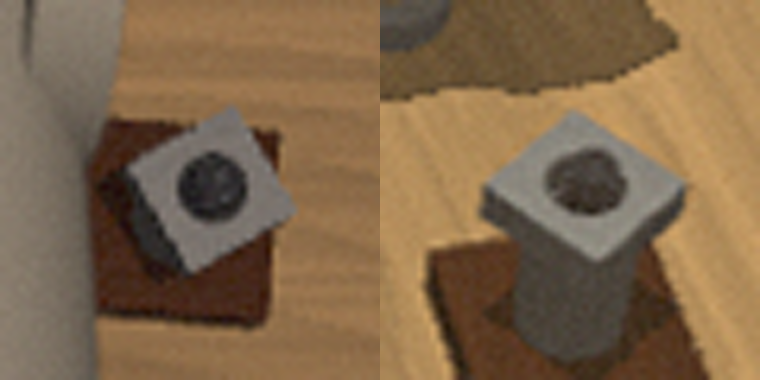

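The plate lies flat on the sleeve, with the bolt tip in its hole in both views. Next is the ring.

Emit:
{"name": "servo_tool", "arguments": {
  "moves": [
    [[0.01,0,-0.02,1.6,-0.3,0.5,7.5],[0,0,0,0,0,2,7.5],[0,0,0,0,0,3,7.5],[0,0,0,0,0,3,7.5],[0,0,0,0,0,2.5,7.5],[0,0,0,0,0,0,7.5],[0,0,0,0,0,0,7.5]]
  ]
}}

```text
time: 18.63
ee_pos: [0.6334, -0.015, 0.0728]
tcp_rot: [179.7, 0.2, 90.1]
wrist_force: [-0.1, 0.0, 0.5]
opening: 0.0746
```

Emit:
{"name": "servo_tool", "arguments": {
  "moves": [
    [[0.005,0.003,0,0.3,-0.2,0.5,7.5],[0,0,0,0,0,1.5,7.5],[0,0,0,0,0,1.5,7.5],[0,0,0,0,0,1,7.5],[0,0,0,0,0,0.5,7.5],[0,0,0,0,0,0,7.5],[0,0,0,0,0,0,7.5]]
  ]
}}

```text
time: 19.22
ee_pos: [0.6358, -0.0135, 0.0308]
tcp_rot: [179.4, 0.0, 90.0]
wrist_force: [-0.3, -0.2, 0.5]
opening: 0.0748
```

```bash
python3 snap.py a8 323,160,30 362,190,35
```

```text
19.3167 [ 0.636  -0.0134  0.031 ] [179.4   0.   90. ] [ 0.   0.1 -0.3] 0.07543795595705606
```

View pics/a8.png

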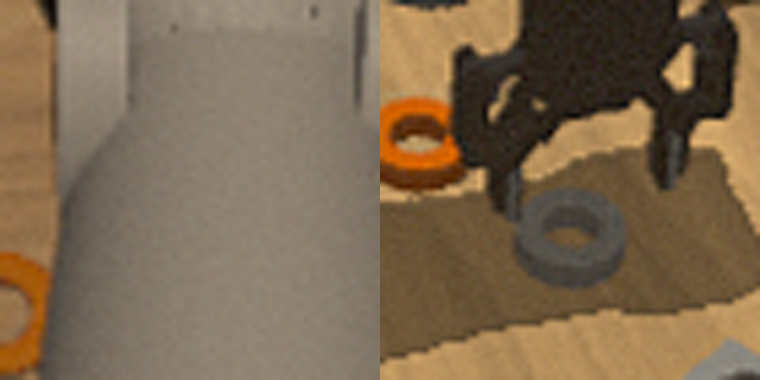

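Emit:
{"name": "servo_tool", "arguments": {
  "moves": [
    [[0.01,0,0,0.15,-0.5,0,7.5],[0,0,0,0,0,0,7.5],[0,0,0,0,0,0.8,7.5],[0,0,0,0,0,0.8,7.5],[0,0,0,0,0,0.5,7.5],[0,0,0,0,0,0,7.5],[0,0,0,0,0,0,7.5]]
  ]
}}

```text
time: 19.9
ee_pos: [0.6312, -0.0117, 0.0094]
tcp_rot: [179.9, 0.0, 90.0]
wrist_force: [-0.5, 0.1, -0.2]
opening: 0.0753
```

Emit:
{"name": "servo_tool", "arguments": {
  "moves": [
    [[0,0,0,0,0,0.6,7.5],[0,0,0,0,0,0.1,7],[0,0,0,0,0,0,6.2],[0,0,0,0,0,0,5.5],[0,0,0,0,0,0,4.5],[0,0,0,0,0,0,4.5],[0,0,0,0,0,0,4.5],[0,0,0,0,0,0,4.5],[0,0,0,0,0,0,4.5]]
  ],
  "force": 60
}}

```text
time: 20.65
ee_pos: [0.6312, -0.0117, 0.002]
tcp_rot: [179.9, 0.0, 90.0]
wrist_force: [0.3, 0.2, -1.1]
opening: 0.0556
```

Emit:
{"name": "servo_tool", "arguments": {
  "moves": [
    [[0,0,0,0,0,-0.6,4.5],[0,0,0,0,0,-1.5,4.5],[0,0,0,0,0,-2.5,4.5],[0,0,0,0,0,-2.5,4.5],[0,0,0,0,0,-2.5,4.5],[0,0,0,0,0,-2,4.5],[0,0,0,1,0,-1,4.5],[0,0,0,2.3,0,0,4.5],[0,0,0,2.5,0,0,4.5],[0,0,0,2.5,0,0,4.5],[0,0,0,2.5,0,0,4.5],[0,0,0,2.5,0,0,4.5]]
  ]
}}

```text
time: 21.65
ee_pos: [0.6287, 0.1243, 0.1324]
tcp_rot: [-179.7, 0.1, 89.5]
wrist_force: [0.7, 0.7, -2.4]
opening: 0.0553
```

Emit:
{"name": "servo_tool", "arguments": {
  "moves": [
    [[0,0,0,2.3,0,0,4.5],[0,0,0,2.3,0,0,4.5],[0,0,0,2.3,0,0,4.5],[0,0,0,1.5,0,0,4.5],[0,0,0,0,0,0,4.5],[0,0,0,0,0,0,4.5],[0,0,0,0,0,0,4.5]]
  ]
}}

```text
time: 22.23
ee_pos: [0.6256, 0.2216, 0.1285]
tcp_rot: [-179.4, 0.1, 89.9]
wrist_force: [0.6, -0.8, -3.0]
opening: 0.0552
```

Emit:
{"name": "servo_tool", "arguments": {
  "moves": [
    [[-0.01,0,0,1.4,0.5,0,4.5],[0,0,0,0,0,0,4.5],[0,0,0,0,0,1,4.5],[0,0,0,0,0,1,4.5],[0,0,0,0,0,0.4,4.5],[0,0,0,0,0,0,4.5],[0,0,0,0,0,0,4.5]]
  ]
}}

```text
time: 22.82
ee_pos: [0.6313, 0.2324, 0.1007]
tcp_rot: [-180.0, 0.1, 89.6]
wrist_force: [-0.5, 0.3, -3.1]
opening: 0.0557
```

```bash
python3 snap.py a9 238,160,30 336,130,30
```

```text
22.9167 [0.6315 0.2326 0.1012] [-1.80e+02  1.00e-01  8.96e+01] [-0.2 -0.2 -3.1] 0.05547975744578441
```

View pics/a9.png

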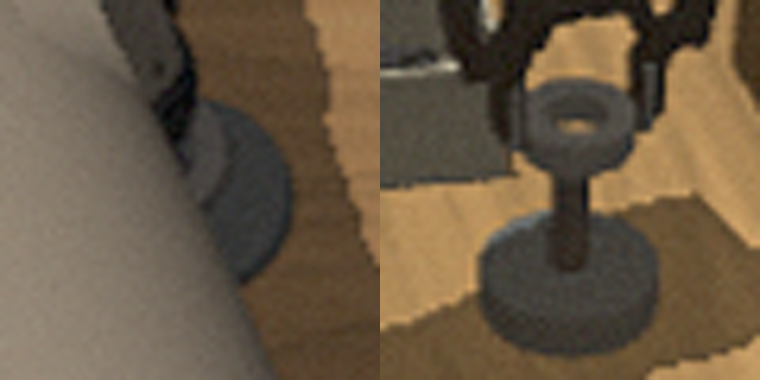

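Run:
```python
from h import *
S=cv2.imread("pics/a9_side_raw.png");x0,y0,w=306,95,55
g=cv2.resize(S[y0:y0+w,x0:x0+w],(550,550),interpolation=cv2.INTER_CUBIC)
g=cv2.convertScaleAbs(g,alpha=1.8)
a=np.linspace(0,2*np.pi,60)
for c,r,z,col in(((.6315,.2326),.029,.117,(0,0,255)),((.6315,.2326),.015,.117,(0,0,255)),((.631,.2355),.01,.025,(0,255,0)),((.631,.2355),.01,.078,(0,255,0))):
    p=proj("side",[(c[0]+r*np.cos(u),c[1]+r*np.sin(u),z) for u in a]);cv2.polylines(g,[np.int32((p-[x0,y0]+.5)*10)],True,col)
cv2.imwrite("pics/a9z.png",g)
```

```text
(no output)
```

View pics/a9z.png

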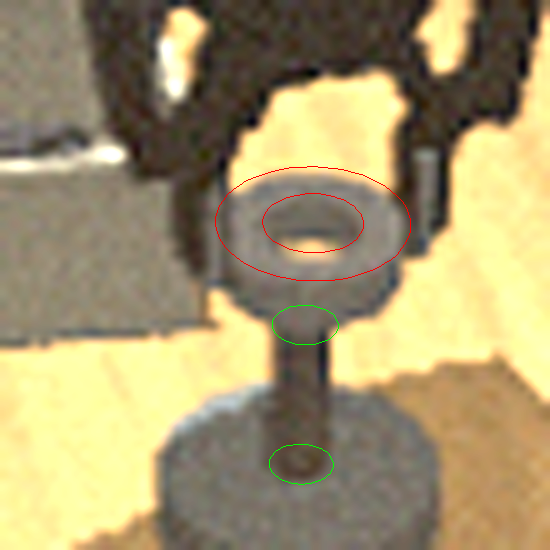

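Emit:
{"name": "servo_tool", "arguments": {
  "moves": [
    [[0,0,0,0.4,-0.15,0,4.5],[0,0,0,0,0,0,4.5],[0,0,0,0,0,1,4.5],[0,0,0,0,0,1,4.5],[0,0,0,0,0,0.8,4.5],[0,0,0,0,0,0,4.5],[0,0,0,0,0,0,4.5]]
  ]
}}

```text
time: 23.5
ee_pos: [0.6301, 0.2372, 0.071]
tcp_rot: [179.9, 0.1, 89.6]
wrist_force: [-0.2, -0.3, -2.9]
opening: 0.0553
```

Emit:
{"name": "servo_tool", "arguments": {
  "moves": [
    [[0,0,0,0,0,1,4.5],[0,0,0,0,0,1,4.5],[0,0,0,0,0,1,4.5],[0,0,0,0,0,0.8,4.5],[0,0,0,0,0,0.2,4.5],[0,0,0,0,0,0,4.5],[0,0,0,0,0,0,4.5]]
  ]
}}

```text
time: 24.08
ee_pos: [0.6302, 0.237, 0.0271]
tcp_rot: [179.9, 0.1, 89.6]
wrist_force: [0.1, -0.7, -3.2]
opening: 0.0555
```

Emit:
{"name": "servo_tool", "arguments": {
  "moves": [
    [[0,0,0,0,0,0,5.4],[0,0,0,0,0,0,5.8],[0,0,0,0,0,0,6.3],[0,0,0,0,0,0,7],[0,0,0,0,0,0,7],[0,0,0,0,0,-1,7],[0,0,0,0,0,-3,7],[0,0,0,0,0,-3,7],[0,0,0,0,0,-3,7],[0,0,0,0,0,-2,7],[0,0,0,0,0,0,7],[0,0,0,0,0,0,7]]
  ]
}}

```text
time: 25.08
ee_pos: [0.6297, 0.237, 0.1573]
tcp_rot: [179.7, 0.0, 89.6]
wrist_force: [0.3, 0.1, -0.8]
opening: 0.0701
```

Emit:
{"name": "servo_tool", "arguments": {
  "moves": [
    [[0,0,0,0.3,-1.5,0,7],[0,0,0,0.3,-3,0,7],[0,0,0,0.3,-3,0,7],[0,0,0,0.3,-3,0,7],[0,0,0,0.3,-3,0,7],[0,0,0,0.3,-2,0,7],[0,0,-0.07,0,0,0,7],[0,0,-0.07,0,0,0,7],[0,0,0,0,0,0,7],[0,0,0,0,0,0,7]]
  ]
}}

```text
time: 25.92
ee_pos: [0.4654, 0.2548, 0.1504]
tcp_rot: [-180.0, 0.2, 97.8]
wrist_force: [-0.4, -1.0, -0.0]
opening: 0.0701
```

```bash
python3 snap.py b1 238,160,30 336,140,30
```

```text
26.0167 [0.4657 0.2547 0.1503] [-180.     0.2   97.8] [ 0.2 -0.3  0.2] 0.06998943136655186
```

View pics/b1.png

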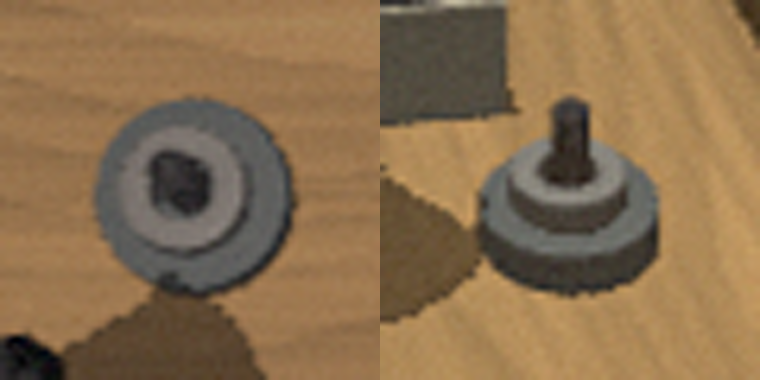

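Emit:
{"name": "servo_tool", "arguments": {
  "moves": [
    [[0,0.003,0,0.1,0,1.5,7],[0,0,0,0,0,2.5,7],[0,0,0,0,0,2.5,7],[0,0,0,0,0,2,7],[0,0,0,0,0,1,7],[0,0,0,0,0,0,7],[0,0,0,0,0,0,7]]
  ]
}}

```text
time: 26.6
ee_pos: [0.4681, 0.2553, 0.0517]
tcp_rot: [180.0, -0.0, 97.1]
wrist_force: [0.4, -0.8, 0.4]
opening: 0.0703
```

```bash
python3 snap.py b2 231,217,30 283,140,35
```

```text
26.7 [0.4685 0.2556 0.0525] [ 1.799e+02 -1.000e-01  9.710e+01] [-0.3  0.1  0.2] 0.07023249925462313
```

View pics/b2.png

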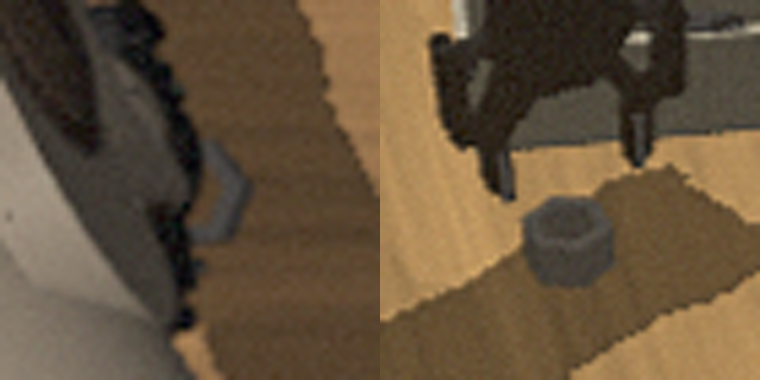

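Emit:
{"name": "servo_tool", "arguments": {
  "moves": [
    [[0,0,0,0,-0.3,0.3,7],[0,0,0,0,0,0.8,7],[0,0,0,0,0,1,7],[0,0,0,0,0,1,7],[0,0,0,0,0,0.6,7],[0,0,0,0,0,0,7],[0,0,0,0,0,0,7]]
  ]
}}

```text
time: 27.28
ee_pos: [0.4671, 0.2563, 0.0151]
tcp_rot: [179.6, -0.2, 97.1]
wrist_force: [-0.5, -0.0, 0.8]
opening: 0.0701
```

Emit:
{"name": "servo_tool", "arguments": {
  "moves": [
    [[0.006,-0.003,0,0,-0.2,0.5,7],[0,0,0,0,0,0.4,6.5],[0,0,0,0,0,0,5.8],[0,0,0,0,0,0,5],[0,0,0,0,0,0,4],[0,0,0,0,0,0,3.5],[0,0,0,0,0,0,3.5],[0,0,0,0,0,0,3.5],[0,0,0,0,0,0,3.5],[0,0,0,0,0,0,3.5]]
  ],
  "force": 60
}}

```text
time: 28.12
ee_pos: [0.4651, 0.2562, 0.0055]
tcp_rot: [180.0, 0.0, 97.1]
wrist_force: [0.1, -0.1, -2.2]
opening: 0.045
```

Emit:
{"name": "servo_tool", "arguments": {
  "moves": [
    [[0,0,0,0,0,-0.6,3.5],[0,0,0,0,0,-1.5,3.5],[0,0,0,0,0,-2.5,3.5],[0,0,0,0,0,-2.5,3.5],[0,0,0,0,0,-2.5,3.5],[0,0,0,0,0,-2,3.5],[0,0,0,-0.3,1,-1,3.5],[0,0,0,-0.6,2.3,0,3.5],[0,0,0,-0.6,2.5,0,3.5],[0,0,0,-0.6,2.5,0,3.5],[0,0,0,0,0,0,3.5],[0,0,0,0,0,0,3.5]]
  ]
}}

```text
time: 29.12
ee_pos: [0.5509, 0.244, 0.1395]
tcp_rot: [-179.8, 0.1, 97.1]
wrist_force: [0.3, -0.3, -3.5]
opening: 0.0447
```

Emit:
{"name": "servo_tool", "arguments": {
  "moves": [
    [[0,0,0,-0.4,1.8,0,3.5],[0,0,0,-0.5,2.2,0,3.5],[0,0,0,-0.5,2.2,0,3.5],[0,0,0,-0.2,1.2,0,3.5],[0,0,0,0,0,0,3.5],[0,0,0,0,0,0,3.5],[0,0,0,0,0,0,3.5]]
  ]
}}

```text
time: 29.7
ee_pos: [0.6247, 0.2373, 0.139]
tcp_rot: [-179.5, 0.1, 97.2]
wrist_force: [0.2, 0.2, -3.2]
opening: 0.0447
```

Emit:
{"name": "servo_tool", "arguments": {
  "moves": [
    [[-0.008,0,0,-0.2,0.5,0,3.5],[0,0,0,0,0,0,3.5],[0,0,0,0,0,1.2,3.5],[0,0,0,0,0,1.2,3.5],[0,0,0,0,0,0.6,3.5],[0,0,0,0,0,0,3.5],[0,0,0,0,0,0,3.5]]
  ]
}}

```text
time: 30.28
ee_pos: [0.6268, 0.2367, 0.1093]
tcp_rot: [179.9, 0.1, 97.4]
wrist_force: [-1.2, 0.3, -2.7]
opening: 0.0448
```

```bash
python3 snap.py b3 238,160,30 336,130,30
```

```text
30.3833 [0.6271 0.2368 0.1097] [1.799e+02 1.000e-01 9.740e+01] [ 0.1 -0.6 -3.5] 0.044835445663744124
```

View pics/b3.png

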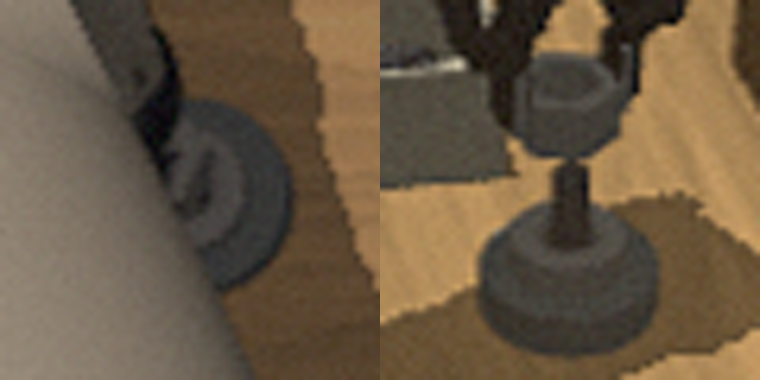

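Emit:
{"name": "servo_tool", "arguments": {
  "moves": [
    [[0,0,0,0,0.2,0,3.5],[0,0,0,0,0,0,3.5],[0,0,0,0,0,1,3.5],[0,0,0,0,0,1,3.5],[0,0,0,0,0,1,3.5],[0,0,0,0,0,0.4,3.5],[0,0,0,0,0,0,3.5],[0,0,0,0,0,0,3.5]]
  ]
}}

```text
time: 31.05
ee_pos: [0.6297, 0.237, 0.0723]
tcp_rot: [179.9, 0.1, 97.4]
wrist_force: [0.0, -0.1, -3.8]
opening: 0.0448
```

Emit:
{"name": "servo_tool", "arguments": {
  "moves": [
    [[0,0,0,0,0,0.8,3.5],[0,0,0,0,0,0.8,3.5],[0,0,0,0,0,0.4,3.5],[0,0,0,0,0,0.1,3.5],[0,0,0,0,0,0,3.5],[0,0,0,0,0,0,3.5]]
  ]
}}

```text
time: 31.55
ee_pos: [0.6296, 0.2369, 0.0489]
tcp_rot: [179.9, 0.1, 97.4]
wrist_force: [1.5, -0.6, -3.5]
opening: 0.0448
```

Next I release the spacer, rise and check.

Emit:
{"name": "servo_tool", "arguments": {
  "moves": [
    [[0,0,0,0,0,0,4.3],[0,0,0,0,0,0,4.8],[0,0,0,0,0,0,5.5],[0,0,0,0,0,0,6.5],[0,0,0,0,0,0,6.5],[0,0,0,0,0,-1,6.5],[0,0,0,0,0,-3,6.5],[0,0,0,0,0,-3,6.5],[0,0,0,0,0,-3,6.5],[0,0,0,0,0,-2,6.5],[0,0,0,0,-3,0,6.5],[0,0,0,0,-3,0,6.5]]
  ]
}}

```text
time: 32.55
ee_pos: [0.5737, 0.2302, 0.1801]
tcp_rot: [179.4, 0.0, 97.3]
wrist_force: [-0.4, 0.0, -0.0]
opening: 0.0648
```

Emit:
{"name": "servo_tool", "arguments": {
  "moves": [
    [[0,0,0,0,-3,0,6.5],[0,0,0,0,-3,0,6.5],[0,0,0,0,-3,0,6.5],[0,0,0,0,-3,0,6.5],[0,0,0,0,0,0,6.5],[0,0,0,0,0,0,6.5],[0,0,0,0,0,0,6.5]]
  ]
}}

```text
time: 33.13
ee_pos: [0.4467, 0.214, 0.1881]
tcp_rot: [178.8, -0.2, 97.3]
wrist_force: [0.7, 0.3, 0.9]
opening: 0.065
```

```bash
python3 snap.py c1 238,160,30 336,140,30;python3 - <<'E'
import cv2,numpy as np
T=cv2.imread("pics/c1_top_raw.png");S=cv2.imread("pics/c1_side_raw.png")
cv2.imwrite("pics/c2.png",np.vstack([T[100:300,:],S[100:400]]))
a=cv2.resize(T[125:185,365:425],(380,380),interpolation=cv2.INTER_CUBIC);b=cv2.resize(S[200:280,350:430],(380,380),interpolation=cv2.INTER_CUBIC)
cv2.imwrite("pics/c3.png",np.hstack([a,b]))
E
```

```text
33.2333 [0.4474 0.2141 0.1877] [178.8  -0.2  97.3] [ 0.7  0.1 -0.8] 0.06542070378603615
```

View pics/c1.png

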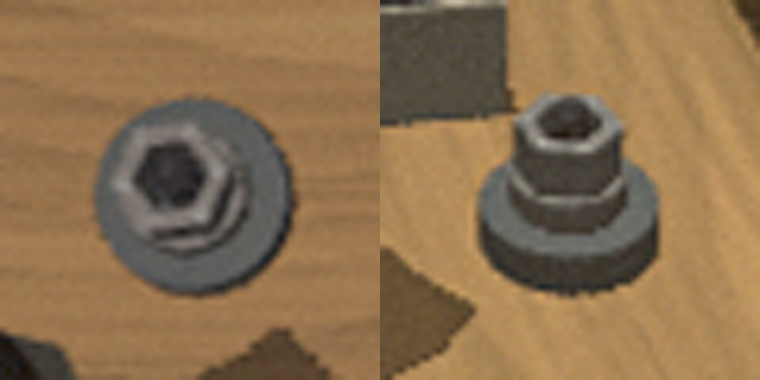

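View pics/c3.png

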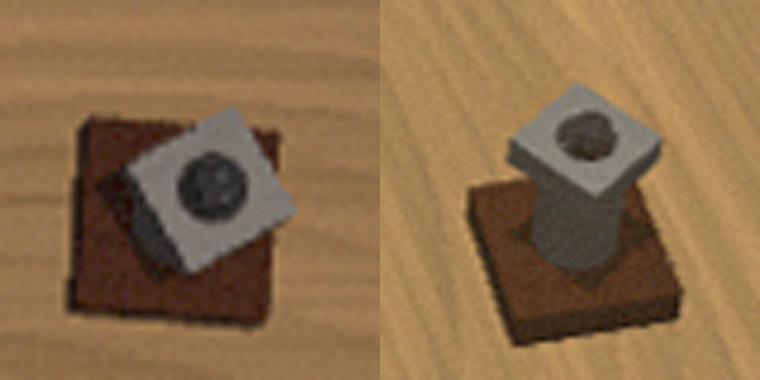

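View pics/c2.png

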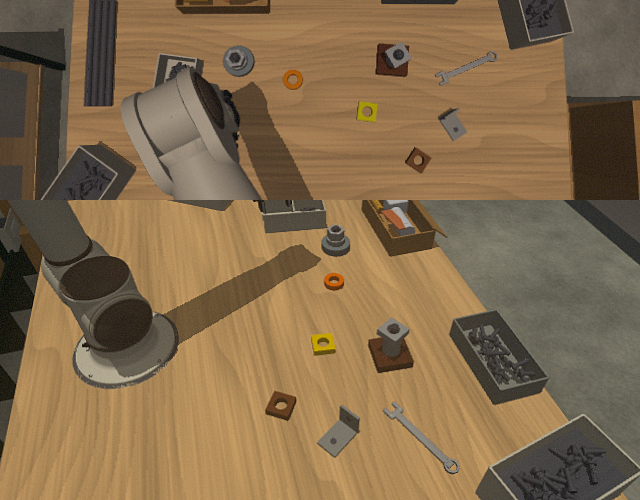

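Run:
```python
from h import *
# hole centres picked from crops
for nm,t,s,z in(("plate hole",(365+212/6.333,125+187/6.333),(350+206/4.75,200+135/4.75),.103),("hex hole",(208+168/6.333,130+174/6.333),(306+190/6.333,110+119/6.333),.071)):
    t=np.array(t)-.5;s=np.array(s)-.5
    (o1,d1),(o2,d2)=ray("top",[t]),ray("side",[s]); A=np.c_[d1[0],-d2[0]];l=np.linalg.lstsq(A,o2-o1,rcond=None)[0]
    print(nm,onz("top",[t],z)[0].round(4),onz("side",[s],z)[0].round(4),"triang",((o1+d1[0]*l[0]+o2+d2[0]*l[1])/2).round(4))
```

```text
plate hole [ 0.6313 -0.215   0.103 ] [ 0.6311 -0.2123  0.103 ] triang [ 0.6304 -0.2144  0.1056]
hex hole [0.6296 0.2366 0.071 ] [0.6305 0.2388 0.071 ] triang [0.6294 0.2362 0.073 ]
```

Triangulated hole centres are within 2 mm of each bolt axis and within 3 mm of seated height, so I'm handing the job in.

```bash
python3 -c "
from workcell import bot
bot.job_done(); print(bot.get_obs()['time'])"
```

```text
the job is handed in; nothing more can be done
the job is handed in; nothing more can be done
```

Both bolt sets are made up, and I handed the job in at about 33 s of the 104 s allowed. The sleeve and then the grey square plate are on the long bolt. The grey ring and then the hex spacer are on the short bolt. The gripper was clear of everything at hand-in.

**Last checks:** both camera views showed all four pieces threaded and flat.
- **Plate hole:** triangulated at (0.630, −0.214, 0.106), against a bolt axis measured at (0.632, −0.215) and an expected top height of 0.103.
- **Hex spacer hole:** triangulated at (0.629, 0.236, 0.073), against a bolt axis measured at (0.631, 0.236) and an expected top height of 0.071.
- **Sleeve and ring:** these I checked only by eye in the pictures after each was released.
- **Bystanders:** the wrench and bracket look unmoved in the last pictures. The bin was partly hidden by the arm in the top view, but nothing came near it. I did not measure any of the three again.

**Disagreements:** the two views differed by up to about 3 mm, and the triangulated heights read 2–3 mm high, which fits the coarse pixels and the 2 mm calibration. While it was carried, the plate looked slightly off level, but after release it lay flat. No contact force was seen while lowering any piece.

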